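# Take a sample page out of a lever-arch file and lay it on the light box

### The arm

A 7-joint arm with a two-finger parallel gripper is mounted at the origin on a cart in front of the work surface, level with it; the furniture and walls round the work are solid. World frame = base frame: x ahead of the robot, y to its left, z up, the work surface at z = 0. Lengths are in m, angles in rad, forces in N, time in s.
With the tool pointing down it reaches from about 0.425 to 0.875 m from the base axis. Payload 4.7 kg.
Tool frame: the origin (TCP) lies between the finger pads; the fingertips stand 22 mm ahead of it and the grasp point (between the pads) lies 3 mm ahead of it; z points along the fingers, y is the line along which they close (so a half turn about z gives the same grasp; the last joint's range is limited). The gripper opens to 87 mm and grips with 3 to 60 N. Pads are 19 mm wide; open, the fingers measure 117 mm over their backs; the gripper's body (75 mm by 190 mm) begins 51 mm behind the grasp point.
Start: joints at [-1.325, 0.321, -0.07, 1.45, 0.023, 1.371, -0.057], TCP at [0.149, 0.633, 0.245] pointing down, gripper open.
Joint ranges: [-2.86, 2.86], [-0.3, 2.09], [-1.38, 1.24], [0.06, 2.45], [-1.56, 4.7], [0.09, 2.05], [-2.69, 2.69]. Speed limits (rad/s): [2.57, 2.57, 3.14, 3.14, 3.14, 3.14, 3.14].

### API

Orientations are given as a rotation vector (axis times angle).
In Python, from bench import ctrl gives the robot as it stands. The module is installed in compiled form; this text tells all that it offers.
- The arm moves only by the tool send_rows, never from a script. Its argument "motion" is a list of rows, each an object with "claw": the opening, from -1 (shut) to 1 (fully open); "slide": the shift along the tool's x, y, z in mm, a list of three; "delta_rot": the turn, a rotation vector about the tool's x, y, z in rad, a list of three. In form: [{"claw": claw, "slide": [x, y, z], "delta_rot": [ax, ay, az]}, ...]. A call has 1 to 5 rows; each row is the pose to reach, as a shift and turn from the pose commanded when the call began, along the tool's axes at that moment; what a row does not reach only later rows make up. A row lasts 1/10 s, in which the tool goes at most 50 mm and 8.59 degrees, less where a joint would pass 70% of its speed; a pose out of reach is approached as far as the arm can. A call with a gripper value outside its range is refused whole. The fingers move at their own pace and stop on an object; "grip_force" is the grip in N (left out, the last holds). Time passes only in rows, so rows that repeat a pose let the fingers close. It gives the time, the measured TCP pose, the force, the opening and the grip force at its end, in the units of the state.
- ctrl.get_state(): the state, without advancing time (a new reading comes with each control period).
- ctrl.get_image(name): name is "scene" or "top" or "wrist"; returns a dict with "color" (480x640x3 uint8, blue, green, red), "fx", "fy", "cx", "cy" (pixels), "pose" (4x4, takes a point from camera to world coordinates). Camera axes: x right, y down, z forward; pixel columns grow to the right and rows downward; lengths in m; the calibration is good to about 2 mm. A picture is of the moment at which its call begins. There is no depth.
- ctrl.close_job(): hands the job in; it is judged then, once.
The state is a dict: "time": time; "joint_positions": joint angles; "qd": joint speeds; "joint_torque": joint torques, N m; "position": TCP position; "tool_rot": TCP orientation; "ft_force": force on the tool from outside, world axes, zero at the start; "torque": the same for the moment, N m; "grip_width": opening from 0.0 (shut) to 1.0 (fully open); "grip_force": force on a finger pad.
Only numpy, scipy, OpenCV 4.12 (cv2) and the standard library are available. Lean on these libraries where they do the work, as an engineer would, in place of code of your own. Each camera call takes 0.05 s, during which the arm holds its last target. There are 200 camera calls.

### The job

Lift the lever of the open lever-arch file so that its rings spring open, take the shell-sample page off the posts and set it down gently, face up, on the lit panel of the light box, lying flat inside the raised rim. Then press the lever fully down again so that the rings are shut and lock in the divider, which stays filed on its posts, and let go. Leave the egg tray, the egg on its stand, the loupe and the pen where they are.

Things in the scene. Friction and masses are not known exactly. Their poses are not given: they have to be found in the camera images.
- file: Lever-arch file lying open, fixed: dark grey cloth boards, pale lining (tops at z = 3.5 mm), bright nickel mechanism. Origin: underside, midway between the two posts. x runs along the spine (boards 160 wide), +y from the pages to the spine: back board y = -128 to 62, spine 64 to 114, front board 116 to 306 mm. The posts, 6 mm thick, stand at x = -40 and +40, y = 0, tips at z = 46.
- lever (a joint): Lever angle, rad: 0 = right down (rings shut), 1.15 = fully raised (rings open). Raising turns its end up and back towards the posts (file -y). It locks itself below about 0.09; above that a spring pushes it up and flicks it open when let go. To shut it, push its end down against the spring (about 8 N at half travel, never over 12 N) until it is past 0.09 and stays down.
- rings (a joint): Angle of the two rings, rad, driven by the lever: 0 = shut on the posts' tips, about 0.95 = swung open towards the spine. They are bent wires, 6 mm thick, in the planes file x = -40 and +40, hinged at y = 40, z = 11 mm; shut they span y = -3 to 47 and reach z = 52; open they reach y = 66 and z = 68 mm. The lever lies between them.
- lever_end (a point): Centre of the lever's rolled end, a round bar 26 mm long (along file x), 9.6 mm thick, to be pinched by its two ends from above. It is 46.5 mm from the hinge: lever down at file (0, 63, 30.5) mm, fully raised at about (0, 23, 62) mm. The lever itself is a 24 mm wide, 3 mm thick sheet with a finger hole; under its end is only the board.
- lever_hinge (a point): Point on the lever's hinge line, file (0, 19, 15.5) mm. The hinge line runs along file x.
- page: Page to be moved: grey plate 110 (x) by 130 (y) by 4 mm, two 10 mm holes at x = -40 and +40, y = 53. Grasp it by its raised dark frame with two clear windows of shell halves: 56 mm wide (x), 96 long (y), centred at y = -10, z = 4 to 14.5 mm. 0.1 to 0.2 kg. Origin: centre of the underside, z out of the face. Starts on the posts over the divider, y along file y; must rise 40 mm to clear them.
- page_frame (a point): Centre of the top of the page's raised frame: page (0, -10, 14.5) mm.
- divider: Plain brown board divider, 130 mm by 134 mm by 4 mm, punched with two 10 mm holes, loose on the posts below the page; it stays there. Origin: centre of its underside, at file (0, -55, 3.5) mm.
- light_box: Light box, aluminium case with a glowing white panel, fixed, right of the file: 172 (x) by 152 (y) mm, 20 mm high. Origin: centre of the underside. Inside its 15 mm wide rim (top at z = 20) lies the lit panel, 142 (x) by 122 (y) mm, surface at z = 16. The page fits in with its long side (page y) along the box's x, either way round, with 6 mm to spare on every side.
- panel (a point): Centre of the surface of the lit panel, axes as the light box: light box (0, 0, 16) mm.
- egg_tray: Bystander: white card tray of eggs, 100 x 100 x 40 mm, loose, behind the file. Origin: centre of the underside.
- egg_stand: Bystander: speckled egg on a turned wooden stand, 47 mm wide, 80 mm high, loose, behind the light box and file. Origin: centre of the underside.
- loupe: Bystander: black stand loupe, 45 mm wide, 36 mm high, loose, behind the file. Origin: centre of the underside.
- pen: Bystander: marker pen, 135 mm long, 16 mm thick, lying loose on the front board of the file. Origin: centre of the underside.

How it is judged:
By the outcome, as a careful person would: the job done as asked, in the order asked, and still so for the second after the job is handed in, with the robot touching nothing.
It also fails if it takes over 69 s, if anything falls off the work surface, if the arm or the gripper's body presses on something with over 40 N, if the wrist force passes 120 N, or if a joint passes its speed limit or range.

## Working session

There is one attempt and no reset: what is moved stays moved. The work goes in short steps, Python scripts to look and compute and a tool call to move; the robot and the scene stay as the last step left them, time stands still between calls to the robot, and variables do not carry over. Pictures are saved under pics/ and viewed, at most 10 in all, crops included, and the job is handed in when it is done.

Besides the shell and the picture viewer there is one more tool, called after ">>>" as name(argument=value, ...), one argument or row to a line, values as JSON. send_rows: Moves the arm, as the interface text tells. Its arguments: {"type":"object","properties":{"motion":{"type":"array","items":{"type":"object","properties":{"claw":{"type":"number"},"slide":{"type":"array","items":{"type":"number"}},"delta_rot":{"type":"array","items":{"type":"number"}}}}},"grip_force":{"type":"number"}},"required":["motion"]}

```bash
mkdir -p pics; python3 - <<'E'
from bench import ctrl
import cv2,numpy as np
s=ctrl.get_state();print({k:np.round(v,3) for k,v in s.items()})
for n in("top","scene"):
    i=ctrl.get_image(n);cv2.imwrite(f"pics/{n}0.png",i["color"]);print(n,i["fx"],i["fy"],i["cx"],i["cy"],np.round(i["pose"],4).tolist())
E
```

```text
{'time': np.float64(0.0), 'joint_positions': array([-1.325,  0.322, -0.07 ,  1.452,  0.023,  1.371, -0.057]), 'qd': array([-0.001, -0.   ,  0.   , -0.001,  0.   , -0.   ,  0.001]), 'joint_torque': array([ 1.0000e-03, -4.9129e+01, -4.0400e-01, -3.1253e+01, -6.4000e-02,
        4.4000e-02,  0.0000e+00]), 'position': array([0.149, 0.632, 0.243]), 'tool_rot': array([-3.63e-01, -3.12e+00,  3.00e-03]), 'ft_force': array([-1.115,  0.372, -0.819]), 'torque': array([-0.025,  0.024, -0.   ]), 'grip_force': np.float64(0.0), 'grip_width': np.float64(0.998)}
top 443.4149321830502 443.4149321830502 317.4394313071492 242.8690867514316 [[0.0059, -0.9842, 0.1769, 0.4415], [-1.0, -0.0056, 0.002, -0.0198], [-0.001, -0.1769, -0.9842, 0.9132], [0.0, 0.0, 0.0, 1.0]]
scene 480.0601685377331 480.0601685377331 323.62157901822377 247.522180588531 [[-0.8576, -0.4474, 0.2536, 0.2831], [-0.514, 0.7311, -0.4486, 0.4755], [0.0153, -0.5151, -0.857, 1.0158], [0.0, 0.0, 0.0, 1.0]]
```

View pics/top0.png

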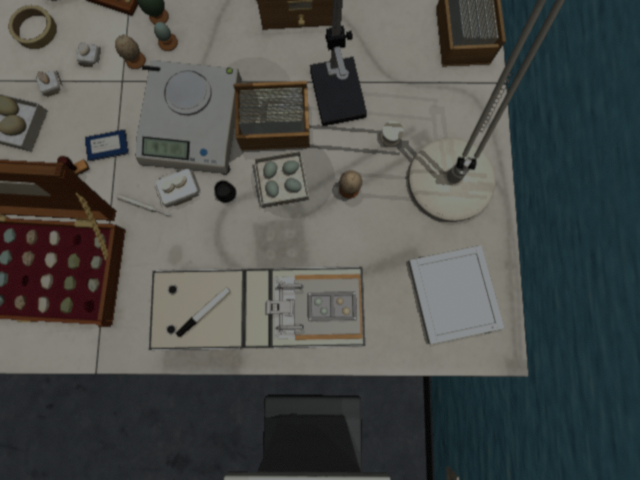

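View pics/scene0.png

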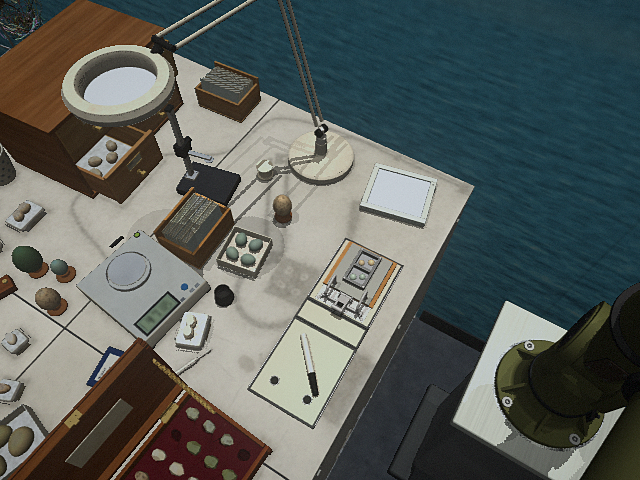

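The top view shows the file at (150–365, 268–348) with its pages on the right, lever end near (273, 308), page frame near (332, 305) and light box at (410–502, 247–342). File axes are roughly the world axes. The scene view agrees.

```bash
cat > h.py <<'E'
import numpy as np,cv2
from bench import ctrl
from scipy.spatial.transform import Rotation as R
def ray(i,px,z):
    px=np.atleast_2d(np.asarray(px,float))
    d=np.c_[(px[:,0]-i["cx"])/i["fx"],(px[:,1]-i["cy"])/i["fy"],np.ones(len(px))]@i["pose"][:3,:3].T
    o=i["pose"][:3,3]; return o+d*((np.asarray(z)-o[2])/d[:,2])[:,None]
def proj(i,P):
    P=np.atleast_2d(P);c=(P-i["pose"][:3,3])@i["pose"][:3,:3]
    return np.c_[i["fx"]*c[:,0]/c[:,2]+i["cx"],i["fy"]*c[:,1]/c[:,2]+i["cy"]]
def st():
    s=ctrl.get_state();return s
def rect(i,mask,z):
    c=max(cv2.findContours(mask,cv2.RETR_EXTERNAL,cv2.CHAIN_APPROX_NONE)[0],key=cv2.contourArea)
    w=ray(i,c[:,0],z)[:,:2].astype(np.float32)*1000
    return cv2.minAreaRect(w),c
E
python3 - <<'E'
from h import *
i=ctrl.get_image("top");im=i["color"];g=cv2.cvtColor(im,cv2.COLOR_BGR2GRAY);h=cv2.cvtColor(im,cv2.COLOR_BGR2HSV)
roi=lambda m,a,b,c,d:(lambda o:(o.__setitem__((slice(b,d),slice(a,c)),m[b:d,a:c]),o)[1])(np.zeros_like(m))
# file: dark outline, closed
m=roi((g<85).astype(np.uint8)*255,143,262,372,355);hull=cv2.convexHull(cv2.findNonZero(m))
w=ray(i,hull[:,0],.003)[:,:2].astype(np.float32)*1000;print("file",cv2.minAreaRect(w))
print("boxgray",g[290,400:510:4])
m=roi((g>170).astype(np.uint8)*255,405,240,508,346);print("box>170",rect(i,m,.016)[0])
m=roi((h[...,1]>90).astype(np.uint8)*255,270,262,372,355);hull=cv2.convexHull(cv2.findNonZero(m));print("divider",cv2.minAreaRect(ray(i,hull[:,0],.0075)[:,:2].astype(np.float32)*1000))
print("page frame g",g[306,295:366:2]);
cv2.imwrite("pics/c0.png",cv2.resize(np.hstack([im[255:360,255:385],im[240:345,400:510]]),None,fx=3.3,fy=3.3,interpolation=cv2.INTER_CUBIC))
E
```

```text
file ((471.5032043457031, 104.19984436035156), (160.14585876464844, 434.1181335449219), 1.7152835130691528)
boxgray [123 119 121 112  66 135 131 136 135 136 135 135 135 135 135 135 135 135
 135 135 135 134 131 135 123 122 118 111]Traceback (most recent call last):
  File "<stdin>", line 8, in <module>
  File "h.py", line 14, in rect
    c=max(cv2.findContours(mask,cv2.RETR_EXTERNAL,cv2.CHAIN_APPROX_NONE)[0],key=cv2.contourArea)
ValueError: max() iterable argument is empty
```

```bash
python3 - <<'E'
from h import *
i=ctrl.get_image("top");im=i["color"];g=cv2.cvtColor(im,cv2.COLOR_BGR2GRAY);h=cv2.cvtColor(im,cv2.COLOR_BGR2HSV)
print(im[290,404:510:2].tolist())
cv2.imwrite("pics/c0.png",cv2.resize(np.hstack([im[255:360,255:385],im[240:345,400:510]]),None,fx=3.3,fy=3.3,interpolation=cv2.INTER_CUBIC))
E
```

```text
[[111, 119, 122], [111, 120, 123], [111, 121, 124], [113, 122, 125], [103, 111, 115], [63, 68, 69], [64, 68, 66], [132, 131, 128], [138, 136, 133], [138, 136, 133], [132, 132, 130], [138, 136, 133], [138, 136, 133], [138, 136, 133], [138, 136, 133], [138, 136, 133], [138, 136, 133], [138, 136, 133], [138, 137, 134], [138, 136, 133], [138, 136, 133], [138, 137, 133], [138, 136, 133], [138, 136, 133], [138, 136, 133], [138, 136, 133], [138, 136, 133], [138, 136, 133], [138, 136, 133], [138, 136, 133], [138, 136, 133], [138, 136, 133], [139, 137, 134], [138, 136, 133], [138, 136, 133], [138, 136, 134], [138, 137, 134], [139, 137, 134], [138, 136, 133], [138, 136, 133], [137, 135, 132], [103, 104, 101], [133, 132, 129], [138, 137, 134], [138, 136, 133], [118, 124, 125], [114, 123, 126], [113, 122, 124], [113, 122, 124], [111, 120, 123], [109, 117, 120], [106, 114, 117], [102, 110, 114]]
```

View pics/c0.png

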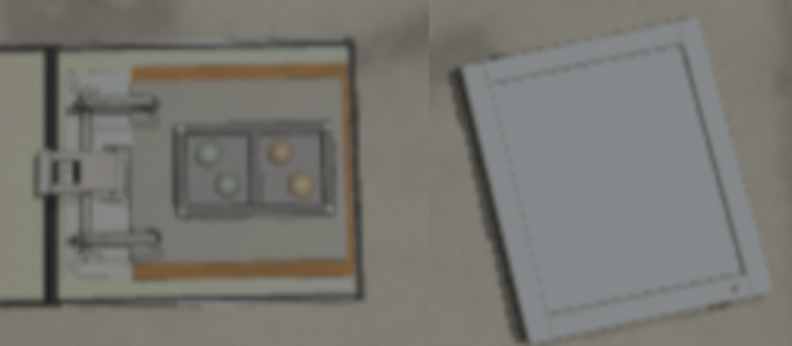

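The crop shows the lever end at left (35–50, 150–195) between the two rings, the frame at (172–335, 122–217), and the box turned about 12°.

```bash
python3 - <<'E'
from h import *
i=ctrl.get_image("top");im=i["color"].astype(int)
m=np.zeros((480,640),np.uint8);d=(im[...,0]-im[...,2]>1)&(im[...,0]>85);m[240:346,403:510]=d[240:346,403:510]*255
m=cv2.morphologyEx(m,cv2.MORPH_CLOSE,np.ones((5,5)))
print("box",rect(i,m,.020)[0])
h=cv2.cvtColor(i["color"],cv2.COLOR_BGR2HSV);o=np.zeros_like(m);k=(h[...,1]>90)&(h[...,0]<25);o[262:355,290:372]=k[262:355,290:372]*255
c=cv2.convexHull(cv2.findNonZero(o));print("div",cv2.minAreaRect(ray(i,c[:,0],.0075)[:,:2].astype(np.float32)*1000))
a=np.radians(1.72);Rz=np.array([[np.cos(a),-np.sin(a),0],[np.sin(a),np.cos(a),0],[0,0,1]]);O=np.array([.4742,.0152,0])
F=lambda p:O+Rz@(np.array(p)/1000)
s=ctrl.get_image("scene")
for n,p in dict(lev=(0,63,30.5),pf=(0,-63,22),p1=(-28,-15,22),p2=(28,-111,22),p3=(28,-15,22),p4=(-28,-111,22)).items():
    print(n,F(p),proj(i,F(p)),proj(s,F(p)))
q=ctrl.get_state();T=R.from_rotvec(q["tool_rot"]);print(T.as_matrix().round(3))
w=ctrl.get_image("wrist");print((T.as_matrix().T@(w["pose"][:3,3]-q["position"])).round(3),(T.as_matrix().T@w["pose"][:3,:3]).round(3))
E
```

```text
box ((501.3370361328125, -296.61468505859375), (168.13009643554688, 148.5102081298828), 11.993035316467285)
div ((474.64447021484375, -40.42210388183594), (128.3343048095703, 132.7711181640625), 1.5857198238372803)
lev [0.47230905 0.07817161 0.0305    ] [[268.30979353 306.41749286]] [[335.67293487 306.8789405 ]]
pf [ 0.47609095 -0.04777161  0.022     ] [[332.04592317 305.02852852]] [[360.93312171 265.69653028]]
p1 [ 0.44666284 -0.00063367  0.022     ] [[308.23883432 319.88261192]] [[362.33464629 286.82599148]]
p2 [ 0.50551907 -0.09490956  0.022     ] [[355.57911574 290.34533868]] [[359.60049094 245.60571566]]
p3 [0.50263761 0.00104718 0.022     ] [[307.6673206  291.50814702]] [[340.92688771 276.14857508]]
p4 [ 0.4495443  -0.09659041  0.022     ] [[356.69072919 318.69654655]] [[380.41183197 255.52008467]]
[[-0.973  0.23  -0.   ]
 [ 0.23   0.973 -0.001]
 [-0.    -0.001 -1.   ]]
[ 0.075 -0.001 -0.142] [[ 0.    -0.961 -0.275]
 [ 1.     0.     0.   ]
 [-0.    -0.275  0.961]]
```

```bash
cat >> h.py <<'E'
a=np.radians(1.72);Rz=np.array([[np.cos(a),-np.sin(a),0],[np.sin(a),np.cos(a),0],[0,0,1]]);O=np.array([.4742,.0152,0])
F=lambda x,y,z:O+Rz@(np.array([x,y,z])/1000)
def go(P,yaw):
    s=ctrl.get_state();M=R.from_rotvec(s["tool_rot"]).as_matrix();t=np.radians(yaw)
    D=np.array([[-np.sin(t),np.cos(t),0],[np.cos(t),np.sin(t),0],[0,0,-1]])
    sl=M.T@(np.array(P)-s["position"])*1000;rv=R.from_matrix(M.T@D).as_rotvec()
    print("t",round(s["time"],2),"pos",s["position"].round(4),"slide",sl.round(1),"rot",rv.round(3),"rows",round(max(np.linalg.norm(sl)/50,np.degrees(np.linalg.norm(rv))/8.59),1),"F",s["ft_force"].round(1),"w",round(s["grip_width"]*87,1),"q7",s["joint_positions"][6].round(2))
E
python3 -c "
from h import *
go(F(0,63,200),1.7)"
```

```text
t 0.35 pos [0.1493 0.6325 0.2443] slide [-441.7 -465.3   44.5] rot [-0.     0.     1.309] rows 12.9 F [ 0.3 -0.7  0.7] w 86.6 q7 -0.06
```

>>> send_rows(
  motion=[
    {"claw": -0.2, "slide": [-35, -36, 3], "delta_rot": [0, 0, 0.1]},
    {"claw": -0.2, "slide": [-69, -73, 6], "delta_rot": [0, 0, 0.2]},
    {"claw": -0.2, "slide": [-103, -109, 9], "delta_rot": [0, 0, 0.3]},
    {"claw": -0.2, "slide": [-138, -145, 12], "delta_rot": [0, 0, 0.4]},
    {"claw": -0.2, "slide": [-170, -180, 15], "delta_rot": [0, 0, 0.5]},
  ],
)

```text
time: 0.85
position: [0.2745, 0.4164, 0.2296]
tool_rot: [1.131, 2.931, 0.001]
ft_force: [0.6, 0.2, -0.0]
grip_width: 0.632
grip_force: 0.0
```

```bash
python3 -c "
from h import *
go(F(0,63,200),1.7)"
```

```text
t 0.85 pos [0.2745 0.4164 0.2296] slide [-373.7 -117.8   29.5] rot [ 0.001 -0.     0.805] rows 7.9 F [ 0.6  0.2 -0. ] w 55.0 q7 -0.21
```

>>> send_rows(
  motion=[
    {"claw": -0.2, "slide": [-46, -14, 4], "delta_rot": [0, 0, 0.1]},
    {"claw": -0.2, "slide": [-92, -29, 8], "delta_rot": [0, 0, 0.2]},
    {"claw": -0.2, "slide": [-138, -43, 12], "delta_rot": [0, 0, 0.3]},
    {"claw": -0.2, "slide": [-184, -58, 15], "delta_rot": [0, 0, 0.4]},
    {"claw": -0.2, "slide": [-230, -72, 18], "delta_rot": [0, 0, 0.5]},
  ],
)

```text
time: 1.35
position: [0.3971, 0.2093, 0.2118]
tool_rot: [-1.82, -2.561, -0.002]
ft_force: [0.8, 0.6, 0.1]
grip_width: 0.407
grip_force: 0.0
```

```bash
python3 -c "
from h import *
go(F(0,63,200),1.7)"
```

```text
t 1.35 pos [0.3971 0.2093 0.2118] slide [-148.6   27.9   11.7] rot [ 0.001 -0.001  0.305] rows 3.0 F [0.8 0.6 0.1] w 35.4 q7 -0.24
```

>>> send_rows(
  motion=[
    {"claw": -0.22, "slide": [-46, 9, 4], "delta_rot": [0, 0, 0.1]},
    {"claw": -0.22, "slide": [-92, 17, 8], "delta_rot": [0, 0, 0.2]},
    {"claw": -0.22, "slide": [-138, 26, 12], "delta_rot": [0, 0, 0.3]},
    {"claw": -0.22, "slide": [-149, 28, 12], "delta_rot": [0, 0, 0.305]},
    {"claw": -0.22, "slide": [-149, 28, 12], "delta_rot": [0, 0, 0.305]},
  ],
)

```text
time: 1.85
position: [0.4731, 0.078, 0.1997]
tool_rot: [2.188, 2.254, 0.0]
ft_force: [0.3, 0.5, -0.5]
grip_width: 0.394
grip_force: 0.0
```

```bash
python3 -c "
from h import *
w=ctrl.get_image('wrist');im=w['color'].copy()
for p in [(-13,63,30.5),(13,63,30.5),(0,63,35),(-40,0,46),(40,0,46),(-28,-15,22),(28,-15,22),(28,-111,22),(-28,-111,22)]:
    q=proj(w,F(*p))[0];print(p,q.round(1));cv2.circle(im,(int(round(q[0])),int(round(q[1]))),2,(0,0,255),-1)
cv2.imwrite('pics/w1.png',im);go(F(0,63,200),1.7)"
```

```text
(-13, 63, 30.5) [303.3 222.5]
(13, 63, 30.5) [330.8 222.5]
(0, 63, 35) [317.  223.6]
(-40, 0, 46) [275.  290.7]
(40, 0, 46) [359.  290.7]
(-28, -15, 22) [290.  294.2]
(28, -15, 22) [344.2 294.2]
(28, -111, 22) [342.3 373.3]
(-28, -111, 22) [291.9 373.3]
t 1.9 pos [0.4723 0.0801 0.1996] slide [-2.  -0.  -0.4] rot [-0.    -0.001  0.004] rows 0.0 F [-0.5  0.9  0.2] w 33.9 q7 -0.2
```

View pics/w1.png

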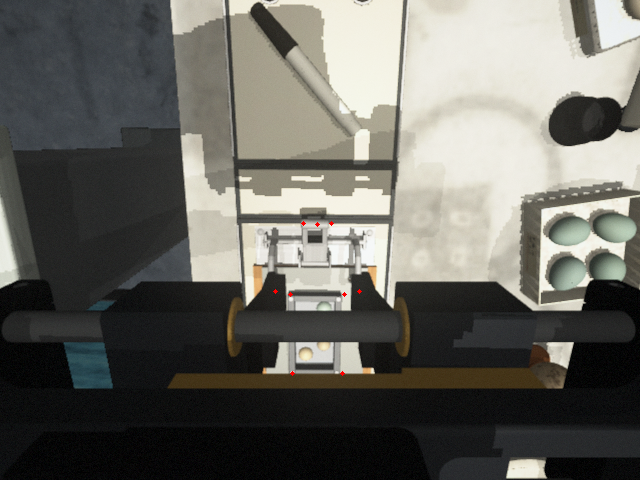

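The wrist view puts the frame (289–340, 293–372) on its prediction. The lever end is at about (300–326, 207–217), a little above its prediction at row 222, so I'll triangulate.

```bash
python3 -c "
from h import *
w=ctrl.get_image('wrist');t=ctrl.get_image('top')
for p in [(0,63,1),(0,115,1),(-80,63,1),(80,63,1),(0,63,30.5),(-40,40,52)]: print(p,proj(w,F(*p))[0].round(1))
g=cv2.cvtColor(w['color'],cv2.COLOR_BGR2GRAY);print('rows200-240 at col308',g[200:240,308]);print('col 212',g[212,292:336]);print('dark col 280',[r for r in range(150,240) if g[r,280]<70])
gt=cv2.cvtColor(cv2.imread('pics/top0.png'),cv2.COLOR_BGR2GRAY);print('top row',gt[302,258:285],gt[312,258:285],'spine',gt[285,262:276])
print(proj(t,[F(0,63,1),F(0,63,30.5)]))
c=np.hstack([cv2.resize(w['color'][190:290,250:380],None,fx=4,fy=4)]);cv2.imwrite('pics/c2.png',c)
go(F(0,63,200),1.7)"
```

```text
(0, 63, 1) [317.9 218.1]
(0, 115, 1) [318.1 166.7]
(-80, 63, 1) [240.3 217.9]
(80, 63, 1) [395.4 218.4]
(0, 63, 30.5) [317.9 224.9]
(-40, 40, 52) [273.5 255.1]
rows200-240 at col308 [242 241 242 241 242 240 241 241 242 197 137 138 134 119 102 106  76  49
  61  86  75  75 112 139 168 194 206 222 216 199 175 179 151 128 128 132
 127 112 100 135]
col 212 [240 240 239 240 240 240 241 241 216 135 134 134 136 134 137 138 134 139
 135 135 139 139 138 133 130 117 115 117 112 104 108 104 104 106 106 174
 229 232 238 242 243 243 242 242]
dark col 280 [162, 163, 164, 165, 166, 167, 168, 169, 170, 171, 220]
top row [132 132 132 131 132 131 126 108  97 112 123 117 108 113 117 119 120 120
 120 119 118 121 123 124 124 124 124] [131 131 132 131 131 131 123  98  96 115 121 109  98 109 114 116 117 118
 116 115 114 110 108 108 108 112 114] spine [131 131 131 132 130 121  85  48  41  51  82 120 126 131]
[[269.90338606 306.93661881]
 [268.30979353 306.41749286]]
t 2.0 pos [0.4717 0.0819 0.1996] slide [-3.8  0.4 -0.4] rot [-0.    -0.001  0.008] rows 0.1 F [-0.5 -0.8 -0.1] w 33.9 q7 -0.2
```

View pics/c2.png

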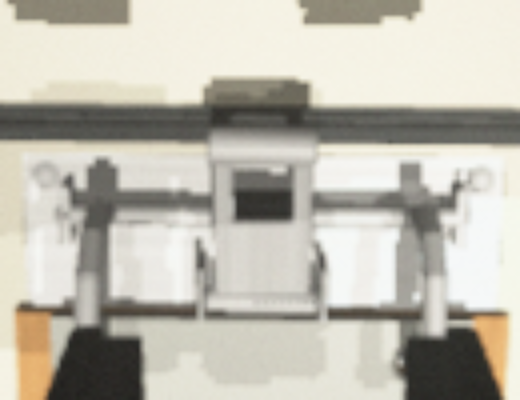

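The upper grey patch is the shadow. The lever bar itself is at (302–329, 222–231), centre (316, 226), against a prediction of (318, 225), so it is about 1–2 mm to −x.

>>> send_rows(
  grip_force=10,
  motion=[
    {"claw": -0.22, "slide": [-4, -1, 50], "delta_rot": [0, 0, 0.008]},
    {"claw": -0.22, "slide": [-4, -1, 90], "delta_rot": [0, 0, 0.008]},
    {"claw": -0.22, "slide": [-4, -1, 120], "delta_rot": [0, 0, 0.008]},
    {"claw": -0.22, "slide": [-4, -1, 120], "delta_rot": [0, 0, 0.008]},
  ],
)

```text
time: 2.4
position: [0.4674, 0.077, 0.0759]
tool_rot: [-2.185, -2.251, 0.012]
ft_force: [-0.7, 0.5, -1.3]
grip_width: 0.392
grip_force: 0.0
```

```bash
python3 -c "
from h import *
go(F(-1,63,43),1.7);ctrl.get_image('top');go(F(-1,63,43),1.7)"
```

```text
t 2.4 pos [0.4674 0.077  0.0759] slide [ 1.1  4.2 32.9] rot [-0.008  0.002  0.   ] rows 0.7 F [-0.7  0.5 -1.3] w 34.1 q7 -0.13
t 2.45 pos [0.4696 0.0772 0.0783] slide [ 0.9  1.9 35.3] rot [-0.004  0.001 -0.001] rows 0.7 F [ 0.7 -0.4 -0.1] w 33.6 q7 -0.13
```

>>> send_rows(
  motion=[
    {"claw": -0.22, "slide": [0, 0, 12], "delta_rot": [0, 0, 0]},
    {"claw": -0.22, "slide": [0, 0, 22], "delta_rot": [0, 0, 0]},
    {"claw": -0.22, "slide": [0, 0, 22], "delta_rot": [0, 0, 0]},
    {"claw": -0.22, "slide": [0, 0, 22], "delta_rot": [0, 0, 0]},
    {"claw": -0.22, "slide": [0, 0, 22], "delta_rot": [0, 0, 0]},
  ],
)

```text
time: 2.95
position: [0.4721, 0.076, 0.0582]
tool_rot: [2.192, 2.25, 0.002]
ft_force: [-1.4, -1.1, 0.2]
grip_width: 0.389
grip_force: 0.0
```

```bash
python3 -c "
from h import *
go(F(-1,63,43),1.7)"
```

```text
t 2.95 pos [0.4721 0.076  0.0582] slide [ 2.1 -0.7 15.2] rot [ 0.001 -0.001 -0.004] rows 0.3 F [-1.4 -1.1  0.2] w 33.9 q7 -0.1
```

Now descend the rest and pinch.

>>> send_rows(
  grip_force=15,
  motion=[
    {"claw": -0.22, "slide": [2, -1, 8], "delta_rot": [0, 0, -0.004]},
    {"claw": -0.22, "slide": [2, -1, 15], "delta_rot": [0, 0, -0.004]},
    {"claw": -0.22, "slide": [2, -1, 15], "delta_rot": [0, 0, -0.004]},
    {"claw": -0.6, "slide": [2, -1, 15], "delta_rot": [0, 0, -0.004]},
    {"claw": -0.7, "slide": [2, -1, 15], "delta_rot": [0, 0, -0.004]},
  ],
)

```text
time: 3.45
position: [0.4698, 0.0778, 0.0424]
tool_rot: [-2.187, -2.254, 0.002]
ft_force: [-0.8, 0.1, 2.7]
grip_width: 0.298
grip_force: 15.0
```

>>> send_rows(
  grip_force=15,
  motion=[
    {"claw": -0.7, "slide": [0, 0, 0], "delta_rot": [0, 0, 0]},
    {"claw": -0.7, "slide": [0, 0, 0], "delta_rot": [0, 0, 0]},
  ],
)

```text
time: 3.65
position: [0.4699, 0.0778, 0.0425]
tool_rot: [-2.187, -2.254, 0.001]
ft_force: [-2.8, -0.6, 0.7]
grip_width: 0.289
grip_force: 15.0
```

```bash
python3 -c "
from h import *
go(F(-1,63,43),1.7)
c=np.array([19,15.5]);p0=np.array([63,30.5])
for t in np.linspace(0,1.15,9)[1:]:
    r=p0-c;k=c+[r[0]*np.cos(t)-r[1]*np.sin(t),r[0]*np.sin(t)+r[1]*np.cos(t)];print(round(t,2),(k-p0).round(1))
"
```

```text
t 3.65 pos [0.4699 0.0778 0.0425] slide [ 0.3  1.4 -0.5] rot [-0.001 -0.     0.   ] rows 0.0 F [-2.8 -0.6  0.7] w 25.1 q7 -0.09
0.14 [-2.6  6.1]
0.29 [-6.1 11.9]
0.43 [-10.3  17. ]
0.57 [-15.2  21.5]
0.72 [-20.8  25.3]
0.86 [-26.8  28.2]
1.01 [-33.1  30.2]
1.15 [-39.7  31.3]
```

>>> send_rows(
  grip_force=20,
  motion=[
    {"claw": -0.7, "slide": [-1, 0, -3], "delta_rot": [0, 0, 0]},
    {"claw": -0.7, "slide": [-2.6, 0, -6], "delta_rot": [0, 0, 0]},
    {"claw": -0.7, "slide": [-6, 0, -12], "delta_rot": [0, 0, 0]},
    {"claw": -0.7, "slide": [-10, 0, -17], "delta_rot": [0, 0, 0]},
    {"claw": -0.7, "slide": [-15, 0, -21.5], "delta_rot": [0, 0, 0]},
  ],
)

```text
time: 4.15
position: [0.4704, 0.0622, 0.0646]
tool_rot: [-2.187, -2.254, 0.002]
ft_force: [-5.1, -1.0, 0.9]
grip_width: 0.294
grip_force: 20.0
```

>>> send_rows(
  grip_force=20,
  motion=[
    {"claw": -0.7, "slide": [-6, 0, -4], "delta_rot": [0, 0, 0]},
    {"claw": -0.7, "slide": [-12, 0, -7], "delta_rot": [0, 0, 0]},
    {"claw": -0.7, "slide": [-18, 0, -9], "delta_rot": [0, 0, 0]},
    {"claw": -0.7, "slide": [-24, 0, -10], "delta_rot": [0, 0, 0]},
    {"claw": -0.7, "slide": [-24, 0, -10], "delta_rot": [0, 0, 0]},
  ],
)

```text
time: 4.65
position: [0.4709, 0.0387, 0.074]
tool_rot: [-2.188, -2.252, 0.0]
ft_force: [-5.4, 0.7, -2.4]
grip_width: 0.293
grip_force: 20.0
```

```bash
sed -i 's/O=np.array(\[.4742/O=np.array([.4725/' h.py; python3 -c "
from h import *
go(F(0,23,74),1.7)"
```

```text
t 4.65 pos [0.4709 0.0387 0.074 ] slide [-0.5  0.9  0. ] rot [-0.001 -0.001 -0.001] rows 0.0 F [-5.4  0.7 -2.4] w 25.5 q7 -0.04
```

>>> send_rows(
  motion=[
    {"claw": -0.24, "slide": [0, 0, 0], "delta_rot": [0, 0, 0]},
    {"claw": -0.24, "slide": [0, 0, 0], "delta_rot": [0, 0, 0]},
    {"claw": -0.24, "slide": [0, 0, -25], "delta_rot": [0, 0, 0]},
    {"claw": -0.24, "slide": [0, 0, -65], "delta_rot": [0, 0, 0]},
    {"claw": -0.24, "slide": [0, 0, -75], "delta_rot": [0, 0, 0]},
  ],
)

```text
time: 5.15
position: [0.476, 0.0391, 0.1539]
tool_rot: [2.184, 2.25, 0.014]
ft_force: [1.3, 0.5, -0.3]
grip_width: 0.379
grip_force: 0.0
```

>>> send_rows(
  motion=[
    {"claw": 1, "slide": [-45, 0, 0], "delta_rot": [0, 0, 0]},
    {"claw": 1, "slide": [-80, 0, 0], "delta_rot": [0, 0, 0]},
    {"claw": 1, "slide": [-86, 0, 0], "delta_rot": [0, 0, 0]},
    {"claw": 1, "slide": [-86, 0, 0], "delta_rot": [0, 0, 0]},
    {"claw": 1, "slide": [-86, 0, 0], "delta_rot": [0, 0, 0]},
  ],
)

```text
time: 5.65
position: [0.4748, -0.0461, 0.1492]
tool_rot: [2.187, 2.255, 0.002]
ft_force: [0.5, -1.4, 0.0]
grip_width: 0.749
grip_force: 0.0
```

```bash
python3 -c "
from h import *
w=ctrl.get_image('wrist');im=w['color'].copy()
for p in [(-40,0,46),(40,0,46),(-28,-15,22),(28,-15,22),(28,-111,22),(-28,-111,22),(0,23,62)]:
    q=proj(w,F(*p))[0];print(p,q.round(1));cv2.circle(im,(int(round(q[0])),int(round(q[1]))),1,(0,0,255),-1)
cv2.imwrite('pics/w3.png',im);go(F(0,-63,36),1.7)"
```

```text
(-40, 0, 46) [260.6 160. ]
(40, 0, 46) [373.5 160.1]
(-28, -15, 22) [281.6 177.9]
(28, -15, 22) [352.6 178. ]
(28, -111, 22) [349.4 289.9]
(-28, -111, 22) [284.7 289.9]
(0, 23, 62) [317.1 124.8]
t 5.7 pos [ 0.4747 -0.0457  0.1491] slide [ -2.1  -0.4 113.1] rot [ 0.001 -0.     0.002] rows 2.3 F [-0.3 -0.2  0. ] w 69.3 q7 0.09
```

View pics/w3.png

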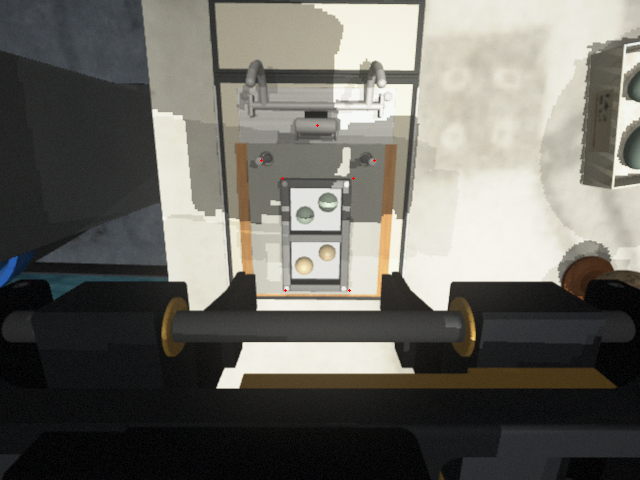

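Lever is up, with its bar at (317, 125). The rings are open at (256, 75) and (376, 75), and the frame at (281–349, 178–291) matches. Descend.

>>> send_rows(
  grip_force=25,
  motion=[
    {"claw": 1, "slide": [-2, -1, 35], "delta_rot": [0, 0, 0]},
    {"claw": 1, "slide": [-2, -1, 70], "delta_rot": [0, 0, 0]},
    {"claw": 1, "slide": [-2, -1, 95], "delta_rot": [0, 0, 0]},
    {"claw": 1, "slide": [-2, -1, 102], "delta_rot": [0, 0, 0]},
    {"claw": 1, "slide": [-2, -1, 102], "delta_rot": [0, 0, 0]},
  ],
)

```text
time: 6.2
position: [0.4728, -0.0482, 0.0464]
tool_rot: [-2.185, -2.256, 0.003]
ft_force: [0.2, 0.2, -0.1]
grip_width: 0.999
grip_force: 0.0
```

>>> send_rows(
  motion=[
    {"claw": 1, "slide": [0, 0, 0], "delta_rot": [0, 0, 0]},
    {"claw": 1, "slide": [0, 0, 0], "delta_rot": [0, 0, 0]},
  ],
)

```text
time: 6.4
position: [0.4747, -0.0488, 0.0485]
tool_rot: [2.186, 2.254, 0.004]
ft_force: [-0.3, 0.4, 0.3]
grip_width: 0.999
grip_force: 0.0
```

```bash
python3 -c "
from h import *
go(F(0,-63,36),1.7)"
```

```text
t 6.4 pos [ 0.4747 -0.0488  0.0485] slide [ 1.  -0.3 12.5] rot [ 0.003 -0.001  0.001] rows 0.3 F [-0.3  0.4  0.3] w 86.9 q7 0.2
```

>>> send_rows(
  grip_force=25,
  motion=[
    {"claw": 1, "slide": [1, -1, 7], "delta_rot": [0, 0, 0]},
    {"claw": 1, "slide": [1, -1, 12], "delta_rot": [0, 0, 0]},
    {"claw": 1, "slide": [1, -1, 12], "delta_rot": [0, 0, 0]},
    {"claw": 0.2, "slide": [1, -1, 12], "delta_rot": [0, 0, 0]},
    {"claw": 0.0, "slide": [1, -1, 12], "delta_rot": [0, 0, 0]},
  ],
)

```text
time: 6.9
position: [0.4724, -0.0482, 0.0351]
tool_rot: [2.188, 2.254, 0.0]
ft_force: [-0.4, -0.1, -0.5]
grip_width: 0.896
grip_force: 0.0
```

>>> send_rows(
  grip_force=25,
  motion=[
    {"claw": 0.0, "slide": [0, 0, 0], "delta_rot": [0, 0, 0]},
    {"claw": 0.0, "slide": [0, 0, 0], "delta_rot": [0, 0, 0]},
    {"claw": 0.0, "slide": [0, 0, 0], "delta_rot": [0, 0, 0]},
  ],
)

```text
time: 7.2
position: [0.4724, -0.0481, 0.0351]
tool_rot: [2.188, 2.254, 0.0]
ft_force: [0.5, -0.2, -0.1]
grip_width: 0.642
grip_force: 25.0
```

```bash
python3 -c "
from h import *
go(F(0,-63,36),1.7)"
```

```text
t 7.2 pos [ 0.4724 -0.0481  0.0351] slide [ 0.3  2.  -0.9] rot [ 0. -0.  0.] rows 0.0 F [ 0.5 -0.2 -0.1] w 55.9 q7 0.21
```

>>> send_rows(
  grip_force=30,
  motion=[
    {"claw": 0.0, "slide": [0, 0, -8], "delta_rot": [0, 0, 0]},
    {"claw": 0.0, "slide": [0, 0, -18], "delta_rot": [0, 0, 0]},
    {"claw": 0.0, "slide": [0, 0, -28], "delta_rot": [0, 0, 0]},
    {"claw": 0.0, "slide": [0, 0, -38], "delta_rot": [0, 0, 0]},
    {"claw": 0.0, "slide": [0, 0, -48], "delta_rot": [0, 0, 0]},
  ],
)

```text
time: 7.7
position: [0.4725, -0.0481, 0.0843]
tool_rot: [2.188, 2.254, 0.001]
ft_force: [-0.5, 0.1, -1.0]
grip_width: 0.638
grip_force: 30.0
```

>>> send_rows(
  motion=[
    {"claw": 0.0, "slide": [0, 0, -10], "delta_rot": [0, 0, 0]},
    {"claw": 0.0, "slide": [0, 0, -20], "delta_rot": [0, 0, 0]},
    {"claw": 0.0, "slide": [0, 0, -30], "delta_rot": [0, 0, 0]},
    {"claw": 0.0, "slide": [0, 0, -35], "delta_rot": [0, 0, 0]},
    {"claw": 0.0, "slide": [0, 0, -35], "delta_rot": [0, 0, 0]},
  ],
)

```text
time: 8.2
position: [0.4729, -0.0481, 0.1189]
tool_rot: [2.187, 2.254, 0.002]
ft_force: [0.6, 0.0, -0.8]
grip_width: 0.64
grip_force: 30.0
```

```bash
python3 -c "
from h import *
t=ctrl.get_image('top');cv2.imwrite('pics/t4.png',cv2.resize(t['color'][230:360,240:520],None,fx=2.5,fy=2.5))
go([.5013,-.2966,.13],-78)"
```

```text
t 8.25 pos [ 0.4724 -0.0481  0.1183] slide [-249.3   21.4  -11.8] rot [ 0.000e+00 -1.000e-03  1.391e+00] rows 9.3 F [-0.6 -0.8 -0.8] w 55.7 q7 0.11
```

View pics/t4.png

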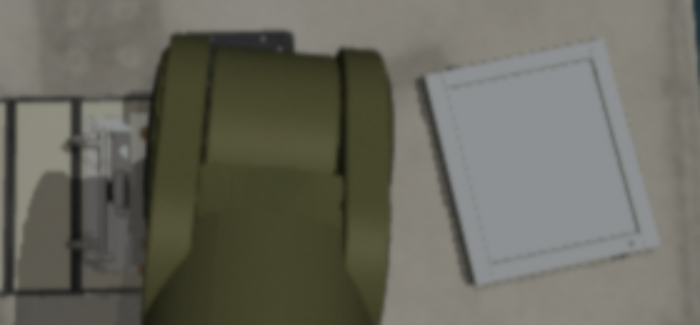

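The arm hides the page from above, but the box is unobstructed. The page centre sits 10 mm along tool +x, so the TCP target is (0.4915, −0.2987).

>>> send_rows(
  motion=[
    {"claw": 0.0, "slide": [-15, 2, -8], "delta_rot": [0, 0, 0.1]},
    {"claw": 0.0, "slide": [-40, 3, -12], "delta_rot": [0, 0, 0.22]},
    {"claw": 0.0, "slide": [-70, 5, -12], "delta_rot": [0, 0, 0.35]},
    {"claw": 0.0, "slide": [-100, 6, -12], "delta_rot": [0, 0, 0.48]},
    {"claw": 0.0, "slide": [-130, 7, -12], "delta_rot": [0, 0, 0.6]},
  ],
)

```text
time: 8.75
position: [0.4828, -0.1787, 0.1295]
tool_rot: [-2.759, -1.501, 0.001]
ft_force: [0.4, -0.1, -2.1]
grip_width: 0.634
grip_force: 30.0
```

```bash
python3 -c "
from h import *
go([.4915,-.2987,.13],-78)"
```

```text
t 8.75 pos [ 0.4828 -0.1787  0.1295] slide [-96.   72.5  -0.5] rot [-0.001  0.001  0.787] rows 5.2 F [ 0.4 -0.1 -2.1] w 55.2 q7 -0.16
```

>>> send_rows(
  motion=[
    {"claw": 0.0, "slide": [-18, 13, 0], "delta_rot": [0, 0, 0.14]},
    {"claw": 0.0, "slide": [-36, 27, 0], "delta_rot": [0, 0, 0.28]},
    {"claw": 0.0, "slide": [-54, 41, 0], "delta_rot": [0, 0, 0.42]},
    {"claw": 0.0, "slide": [-72, 54, 0], "delta_rot": [0, 0, 0.56]},
    {"claw": 0.0, "slide": [-87, 66, 0], "delta_rot": [0, 0, 0.69]},
  ],
)

```text
time: 9.25
position: [0.4913, -0.2878, 0.1293]
tool_rot: [-3.105, -0.477, 0.002]
ft_force: [0.0, 1.4, -1.5]
grip_width: 0.64
grip_force: 30.0
```

>>> send_rows(
  motion=[
    {"claw": 0.0, "slide": [0, 0, 0], "delta_rot": [0, 0, 0.05]},
    {"claw": 0.0, "slide": [0, 0, 0], "delta_rot": [0, 0, 0.097]},
    {"claw": 0.0, "slide": [0, 0, 0], "delta_rot": [0, 0, 0.097]},
    {"claw": 0.0, "slide": [0, 0, 0], "delta_rot": [0, 0, 0.097]},
  ],
)

```text
time: 9.65
position: [0.4916, -0.2864, 0.1295]
tool_rot: [-3.123, -0.337, 0.002]
ft_force: [0.1, -0.1, -1.2]
grip_width: 0.638
grip_force: 30.0
```

```bash
python3 -c "
from h import *
w=ctrl.get_image('wrist');cv2.imwrite('pics/w5.png',w['color'])
q=ctrl.get_state();M=R.from_rotvec(q['tool_rot']).as_matrix()
b=np.radians(12);Rb=np.array([[np.cos(b),-np.sin(b)],[np.sin(b),np.cos(b)]])
for x,y in((71,61),(71,-61),(-71,61),(-71,-61),(86,76),(86,-76)): 
    P=np.r_[np.array([.5013,-.2966])+Rb@np.array([x,y])/1000,.02];print('rim',x,y,proj(w,P)[0].round(1))
zp=22-10.5-0
for x,y in ((75,55),(75,-55),(-55,55),(-55,-55),(48,28),(48,-28)): # page corners rel tool: x fwd (frame centre), plate top
    dz=.022-.0015+0 if abs(y)==55 else .0125
    print('page',x,y,proj(w,q['position']+M@np.array([x/1000,y/1000,dz]))[0].round(1))
go([.4915,-.2987,.13],-78)"
```

```text
rim 71 61 [248.3 136. ]
rim 71 -61 [419.4 137.1]
rim -71 61 [257.  315.1]
rim -71 -61 [404.3 315.9]
rim 86 76 [225.8 113.5]
rim 86 -76 [442.7 114.9]
page 75 55 [434.4 141.3]
page 75 -55 [196.4 141.3]
page -55 55 [412.7 379.5]
page -55 -55 [218.9 379.5]
page 48 28 [376.1 202.2]
page 48 -28 [254.6 202.1]
t 9.7 pos [ 0.4917 -0.2864  0.1296] slide [-2.8 12.  -0.4] rot [-0.     0.001  0.006] rows 0.2 F [-0.2  1.3 -2.1] w 55.7 q7 -0.62
```

View pics/w5.png

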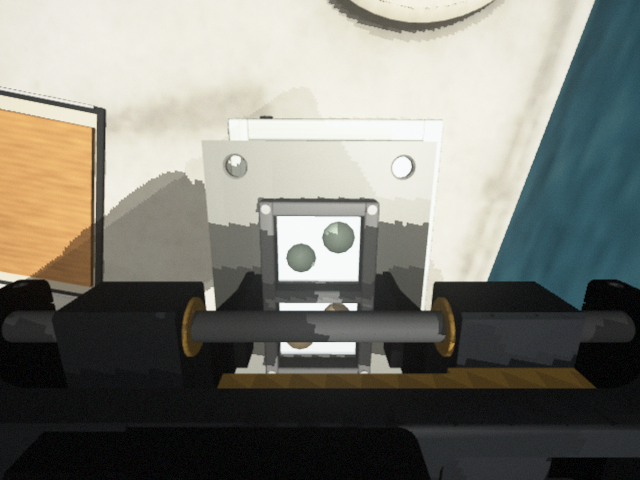

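The page hangs straight with its far corners at (202, 140) and (437, 141). The box's outer far corners are at (228, 119) and (442, 120), so the box is about 2–3 mm nearer in x than the top view gave. I'll shift for that and lower partway.

```bash
python3 -c "
from h import *
go([.4892,-.2978,.065],-78)"
```

```text
t 9.7 pos [ 0.4917 -0.2864  0.1296] slide [-4.8 10.7 64.6] rot [-0.     0.001  0.006] rows 1.3 F [-0.2  1.3 -2.1] w 55.7 q7 -0.62
```

>>> send_rows(
  motion=[
    {"claw": 0.0, "slide": [-5, 11, 10], "delta_rot": [0, 0, 0.006]},
    {"claw": 0.0, "slide": [-5, 11, 30], "delta_rot": [0, 0, 0.006]},
    {"claw": 0.0, "slide": [-5, 11, 50], "delta_rot": [0, 0, 0.006]},
    {"claw": 0.0, "slide": [-5, 11, 64], "delta_rot": [0, 0, 0.006]},
    {"claw": 0.0, "slide": [-5, 11, 64], "delta_rot": [0, 0, 0.006]},
  ],
)

```text
time: 10.2
position: [0.488, -0.2975, 0.0641]
tool_rot: [-3.123, -0.327, 0.005]
ft_force: [-0.5, -0.6, -1.0]
grip_width: 0.641
grip_force: 30.0
```

>>> send_rows(
  motion=[
    {"claw": 0.0, "slide": [0, 0, 0], "delta_rot": [0, 0, 0]},
    {"claw": 0.0, "slide": [0, 0, 0], "delta_rot": [0, 0, 0]},
  ],
)

```text
time: 10.4
position: [0.49, -0.2989, 0.067]
tool_rot: [3.124, 0.326, 0.002]
ft_force: [0.3, -0.4, -0.9]
grip_width: 0.641
grip_force: 30.0
```

```bash
python3 -c "
from h import *
w=ctrl.get_image('wrist');cv2.imwrite('pics/w6.png',w['color'])
q=ctrl.get_state();M=R.from_rotvec(q['tool_rot']).as_matrix()
b=np.radians(12);Rb=np.array([[np.cos(b),-np.sin(b)],[np.sin(b),np.cos(b)]])
for x,y in((71,61),(71,-61),(-71,61),(86,76),(86,-76)): 
    P=np.r_[np.array([.499,-.2957])+Rb@np.array([x,y])/1000,.02];print('rim',x,y,proj(w,P)[0].round(1))
for y in (-55,55): print('page',proj(w,q['position']+M@np.array([.075,y/1000,.0235]))[0].round(1))
go([.4892,-.2978,.0445],-78)"
```

```text
rim 71 61 [198.8 131.1]
rim 71 -61 [427.2 130.9]
rim -71 61 [220.1 360.6]
rim 86 76 [167.3 101. ]
rim 86 -76 [458.5 100.7]
page [198.7 141.5]
page [432.2 141.6]
t 10.45 pos [ 0.49   -0.2989  0.0671] slide [-0.6 -1.3 22.6] rot [ 0.001 -0.002 -0.001] rows 0.5 F [ 0.3  0.1 -0.6] w 55.6 q7 -0.54
```

View pics/w6.png

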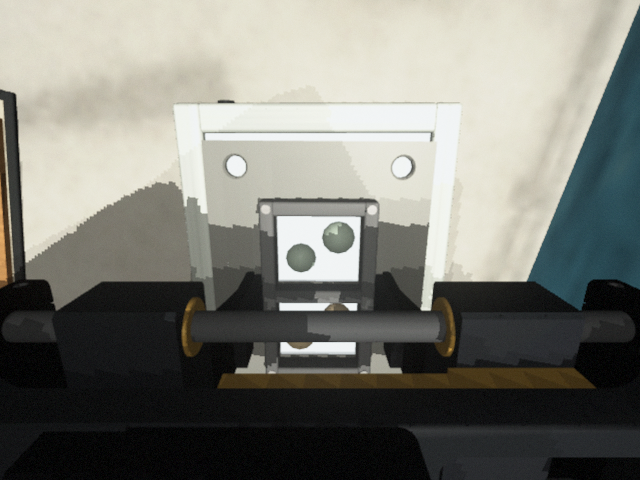

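The page at (202–437, row 141) sits centred over the panel opening (204–433, row 132). Lower slowly.

>>> send_rows(
  motion=[
    {"claw": 0.0, "slide": [-1, -1, 6], "delta_rot": [0, 0, 0]},
    {"claw": 0.0, "slide": [-1, -1, 12], "delta_rot": [0, 0, 0]},
    {"claw": 0.0, "slide": [-1, -1, 16], "delta_rot": [0, 0, 0]},
    {"claw": 0.0, "slide": [-1, -1, 18], "delta_rot": [0, 0, 0]},
    {"claw": 0.0, "slide": [-1, -1, 20], "delta_rot": [0, 0, 0]},
  ],
)

```text
time: 10.95
position: [0.488, -0.2978, 0.0457]
tool_rot: [-3.125, -0.326, 0.0]
ft_force: [-0.5, 0.6, -1.5]
grip_width: 0.642
grip_force: 30.0
```

>>> send_rows(
  motion=[
    {"claw": 0.0, "slide": [0, 0, 0], "delta_rot": [0, 0, 0]},
    {"claw": 0.0, "slide": [0, 0, 0], "delta_rot": [0, 0, 0]},
  ],
)

```text
time: 11.15
position: [0.4881, -0.2979, 0.0461]
tool_rot: [3.125, 0.326, 0.0]
ft_force: [-0.3, -1.3, -1.8]
grip_width: 0.639
grip_force: 30.0
```

```bash
python3 -c "
from h import *
go([.4892,-.2978,.0437],-78)"
```

```text
t 11.15 pos [ 0.4881 -0.2979  0.0461] slide [1.  0.2 2.4] rot [ 0.    -0.    -0.002] rows 0.1 F [-0.3 -1.3 -1.8] w 55.6 q7 -0.52
```

>>> send_rows(
  motion=[
    {"claw": 0.0, "slide": [0, 0, 0.5], "delta_rot": [0, 0, 0]},
    {"claw": 0.0, "slide": [0, 0, 1], "delta_rot": [0, 0, 0]},
    {"claw": 0.0, "slide": [0, 0, 1.5], "delta_rot": [0, 0, 0]},
    {"claw": 0.0, "slide": [0, 0, 2], "delta_rot": [0, 0, 0]},
    {"claw": 0.0, "slide": [0, 0, 2], "delta_rot": [0, 0, 0]},
  ],
)

```text
time: 11.65
position: [0.4881, -0.2977, 0.044]
tool_rot: [-3.125, -0.326, 0.0]
ft_force: [-0.7, 0.2, -0.8]
grip_width: 0.637
grip_force: 30.0
```

>>> send_rows(
  motion=[
    {"claw": 0.0, "slide": [0, 0, 0.5], "delta_rot": [0, 0, 0]},
    {"claw": 0.0, "slide": [0, 0, 1], "delta_rot": [0, 0, 0]},
    {"claw": 0.0, "slide": [0, 0, 1], "delta_rot": [0, 0, 0]},
  ],
)

```text
time: 11.95
position: [0.4881, -0.2978, 0.0437]
tool_rot: [-3.124, -0.326, -0.0]
ft_force: [-2.0, 1.4, 5.1]
grip_width: 0.641
grip_force: 30.0
```

Contact on the panel at 5 N. Release and rise.

>>> send_rows(
  grip_force=5,
  motion=[
    {"claw": 0.4, "slide": [0, 0, 0], "delta_rot": [0, 0, 0]},
    {"claw": 0.6, "slide": [0, 0, 0], "delta_rot": [0, 0, 0]},
    {"claw": 0.6, "slide": [0, 0, 0], "delta_rot": [0, 0, 0]},
    {"claw": 0.6, "slide": [0, 0, -10], "delta_rot": [0, 0, 0]},
    {"claw": 0.6, "slide": [0, 0, -40], "delta_rot": [0, 0, 0]},
  ],
)

```text
time: 12.45
position: [0.4863, -0.2966, 0.0816]
tool_rot: [-3.123, -0.326, 0.008]
ft_force: [-0.4, -1.3, 0.0]
grip_width: 0.792
grip_force: 0.0
```

>>> send_rows(
  motion=[
    {"claw": 0.0, "slide": [0, 0, -40], "delta_rot": [0, 0, 0]},
    {"claw": 0.0, "slide": [0, 0, -80], "delta_rot": [0, 0, 0]},
    {"claw": -0.22, "slide": [40, 0, -80], "delta_rot": [0, 0, 0]},
    {"claw": -0.22, "slide": [40, -40, -80], "delta_rot": [0, 0, 0]},
    {"claw": -0.22, "slide": [40, -80, -80], "delta_rot": [0, 0, -0.1]},
  ],
)

```text
time: 12.95
position: [0.5109, -0.2117, 0.1626]
tool_rot: [3.101, 0.481, -0.005]
ft_force: [0.2, 1.0, 0.6]
grip_width: 0.447
grip_force: 0.0
```

```bash
python3 -c "
from h import *
go(F(0,23,150),1.7)"
```

```text
t 12.95 pos [ 0.5109 -0.2117  0.1626] slide [  38.4 -250.1   11.8] rot [ 0.     0.005 -1.293] rows 8.6 F [0.2 1.  0.6] w 38.9 q7 -0.73
```

>>> send_rows(
  motion=[
    {"claw": -0.24, "slide": [5, -35, 2], "delta_rot": [0, 0, -0.14]},
    {"claw": -0.24, "slide": [10, -70, 4], "delta_rot": [0, 0, -0.28]},
    {"claw": -0.24, "slide": [16, -105, 6], "delta_rot": [0, 0, -0.42]},
    {"claw": -0.24, "slide": [22, -140, 8], "delta_rot": [0, 0, -0.56]},
    {"claw": -0.24, "slide": [27, -175, 10], "delta_rot": [0, 0, -0.7]},
  ],
)

```text
time: 13.45
position: [0.4833, -0.0351, 0.1538]
tool_rot: [2.747, 1.524, 0.003]
ft_force: [1.5, -0.6, -0.4]
grip_width: 0.381
grip_force: 0.0
```

```bash
python3 -c "
from h import *
go(F(0,23,150),1.7)"
```

```text
t 13.45 pos [ 0.4833 -0.0351  0.1538] slide [ 56.1 -48.5   3.8] rot [ 0.001 -0.001 -0.587] rows 3.9 F [ 1.5 -0.6 -0.4] w 33.2 q7 -0.51
```

>>> send_rows(
  motion=[
    {"claw": -0.24, "slide": [15, -13, 2], "delta_rot": [0, 0, -0.147]},
    {"claw": -0.24, "slide": [30, -26, 2], "delta_rot": [0, 0, -0.29]},
    {"claw": -0.24, "slide": [45, -38, 3], "delta_rot": [0, 0, -0.44]},
    {"claw": -0.24, "slide": [56, -48, 4], "delta_rot": [0, 0, -0.58]},
    {"claw": -0.24, "slide": [56, -48, 4], "delta_rot": [0, 0, -0.587]},
  ],
)

```text
time: 13.95
position: [0.4725, 0.0386, 0.1494]
tool_rot: [-2.19, -2.252, -0.001]
ft_force: [-0.5, -0.4, -0.5]
grip_width: 0.381
grip_force: 0.0
```

>>> send_rows(
  motion=[
    {"claw": -0.24, "slide": [0, 0, 10], "delta_rot": [0, 0, 0]},
    {"claw": -0.24, "slide": [0, 0, 20], "delta_rot": [0, 0, 0]},
    {"claw": -0.24, "slide": [0, 0, 30], "delta_rot": [0, 0, 0]},
    {"claw": -0.24, "slide": [0, 0, 30], "delta_rot": [0, 0, 0]},
    {"claw": -0.24, "slide": [0, 0, 30], "delta_rot": [0, 0, 0]},
  ],
)

```text
time: 14.45
position: [0.4724, 0.0361, 0.1185]
tool_rot: [-2.196, -2.246, 0.002]
ft_force: [1.5, -0.4, -0.3]
grip_width: 0.383
grip_force: 0.0
```

```bash
python3 -c "
from h import *
t=ctrl.get_image('top');s=ctrl.get_image('scene');cv2.imwrite('pics/m.png',np.hstack([cv2.resize(t['color'][235:350,395:510],(400,400)),cv2.resize(s['color'][140:360,280:480],(400,440))[:400]]))
go(F(0,23,73),1.7)"
```

```text
t 14.55 pos [0.473  0.0365 0.1192] slide [ 1.7 -1.1 46.2] rot [ 0.     0.    -0.006] rows 0.9 F [ 0.9  0.9 -0.4] w 32.9 q7 -0.07
```

View pics/m.png

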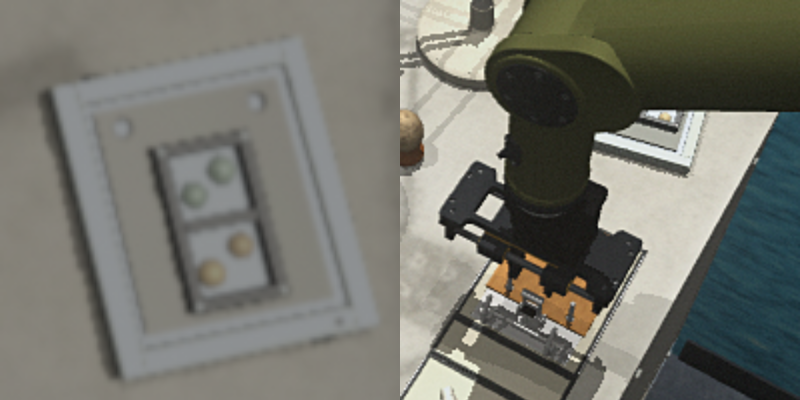

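The page lies flat inside the rim with an even margin all round, holes at upper left. The lever is still up under the gripper. Pinch it and push it down.

>>> send_rows(
  grip_force=30,
  motion=[
    {"claw": -0.24, "slide": [2, -2, 15], "delta_rot": [0, 0, -0.006]},
    {"claw": -0.24, "slide": [2, -2, 30], "delta_rot": [0, 0, -0.006]},
    {"claw": -0.24, "slide": [2, -2, 40], "delta_rot": [0, 0, -0.006]},
    {"claw": -0.24, "slide": [2, -2, 46], "delta_rot": [0, 0, -0.006]},
    {"claw": -0.24, "slide": [2, -2, 46], "delta_rot": [0, 0, -0.006]},
  ],
)

```text
time: 15.05
position: [0.4703, 0.0385, 0.0726]
tool_rot: [-2.188, -2.254, 0.002]
ft_force: [0.8, -0.5, -0.4]
grip_width: 0.381
grip_force: 0.0
```

>>> send_rows(
  grip_force=30,
  motion=[
    {"claw": -0.24, "slide": [0, 0, 0], "delta_rot": [0, 0, 0]},
    {"claw": -0.7, "slide": [0, 0, 0], "delta_rot": [0, 0, 0]},
    {"claw": -0.7, "slide": [0, 0, 0], "delta_rot": [0, 0, 0]},
    {"claw": -0.7, "slide": [0, 0, 0], "delta_rot": [0, 0, 0]},
    {"claw": -0.7, "slide": [0, 0, 0], "delta_rot": [0, 0, 0]},
  ],
)

```text
time: 15.55
position: [0.4708, 0.0388, 0.0736]
tool_rot: [-2.188, -2.254, -0.001]
ft_force: [-2.5, 0.2, 5.1]
grip_width: 0.288
grip_force: 30.0
```

```bash
python3 -c "
from h import *
go(F(0,23,73),1.7)"
```

```text
t 15.55 pos [0.4708 0.0388 0.0736] slide [-0.6  1.   0.6] rot [ 0.    -0.001  0.   ] rows 0.0 F [-2.5  0.2  5.1] w 25.1 q7 -0.02
```

>>> send_rows(
  grip_force=40,
  motion=[
    {"claw": -0.7, "slide": [3.3, 0, 0.4], "delta_rot": [0, 0, 0]},
    {"claw": -0.7, "slide": [6.6, 0, 1.1], "delta_rot": [0, 0, 0]},
    {"claw": -0.7, "slide": [12.9, 0, 3.1], "delta_rot": [0, 0, 0]},
    {"claw": -0.7, "slide": [18.9, 0, 6], "delta_rot": [0, 0, 0]},
    {"claw": -0.7, "slide": [24.5, 0, 9.8], "delta_rot": [0, 0, 0]},
  ],
)

```text
time: 16.05
position: [0.4704, 0.0613, 0.0648]
tool_rot: [2.189, 2.253, -0.002]
ft_force: [-6.0, -5.6, 16.9]
grip_width: 0.286
grip_force: 40.0
```

>>> send_rows(
  grip_force=40,
  motion=[
    {"claw": -0.7, "slide": [4.9, 0, 4.5], "delta_rot": [0, 0, 0]},
    {"claw": -0.7, "slide": [9.1, 0, 9.6], "delta_rot": [0, 0, 0]},
    {"claw": -0.7, "slide": [12.6, 0, 15.4], "delta_rot": [0, 0, 0]},
    {"claw": -0.7, "slide": [15.2, 0, 21.5], "delta_rot": [0, 0, 0]},
    {"claw": -0.7, "slide": [15.5, 0, 22.5], "delta_rot": [0, 0, 0]},
  ],
)

```text
time: 16.55
position: [0.4697, 0.0808, 0.0412]
tool_rot: [-2.185, -2.255, -0.003]
ft_force: [-2.8, 4.4, 7.8]
grip_width: 0.283
grip_force: 40.0
```

>>> send_rows(
  grip_force=40,
  motion=[
    {"claw": -0.7, "slide": [0, 0, 0], "delta_rot": [0, 0, 0]},
    {"claw": -0.7, "slide": [0, 0, 0], "delta_rot": [0, 0, 0]},
  ],
)

```text
time: 16.75
position: [0.4697, 0.0807, 0.0414]
tool_rot: [-2.186, -2.255, -0.003]
ft_force: [-2.7, 3.2, 6.2]
grip_width: 0.283
grip_force: 40.0
```

```bash
python3 -c "
from h import *
go(F(0,63,42),1.7)"
```

```text
t 16.75 pos [0.4697 0.0807 0.0414] slide [-2.5  0.8 -0.6] rot [ 0.001 -0.003  0.002] rows 0.1 F [-2.7  3.2  6.2] w 24.6 q7 -0.06
```

>>> send_rows(
  grip_force=40,
  motion=[
    {"claw": -0.7, "slide": [-1, 0, 1], "delta_rot": [0, 0, 0]},
    {"claw": -0.7, "slide": [-2, 0, 2], "delta_rot": [0, 0, 0]},
    {"claw": -0.7, "slide": [-2, 0, 3], "delta_rot": [0, 0, 0]},
    {"claw": -0.7, "slide": [-2, 0, 3], "delta_rot": [0, 0, 0]},
  ],
)

```text
time: 17.15
position: [0.4697, 0.0814, 0.0387]
tool_rot: [-2.183, -2.254, -0.007]
ft_force: [-4.1, 9.4, 7.7]
grip_width: 0.285
grip_force: 40.0
```

>>> send_rows(
  motion=[
    {"claw": -0.24, "slide": [0, 0, 0], "delta_rot": [0, 0, 0]},
    {"claw": -0.24, "slide": [0, 0, 0], "delta_rot": [0, 0, 0]},
    {"claw": -0.24, "slide": [0, 0, -15], "delta_rot": [0, 0, 0]},
    {"claw": -0.24, "slide": [0, 0, -50], "delta_rot": [0, 0, 0]},
    {"claw": -0.24, "slide": [0, 0, -95], "delta_rot": [0, 0, 0]},
  ],
)

```text
time: 17.65
position: [0.4681, 0.0753, 0.1321]
tool_rot: [-2.189, -2.253, 0.007]
ft_force: [0.9, 1.1, 1.1]
grip_width: 0.38
grip_force: 0.0
```

>>> send_rows(
  motion=[
    {"claw": -0.24, "slide": [0, 0, -50], "delta_rot": [0, 0, 0]},
    {"claw": -0.24, "slide": [0, 0, -65], "delta_rot": [0, 0, 0]},
    {"claw": -0.24, "slide": [0, 0, -65], "delta_rot": [0, 0, 0]},
    {"claw": -0.24, "slide": [0, 0, -65], "delta_rot": [0, 0, 0]},
  ],
)

```text
time: 18.05
position: [0.4692, 0.0762, 0.1969]
tool_rot: [-2.188, -2.254, 0.001]
ft_force: [0.0, 0.6, -0.4]
grip_width: 0.382
grip_force: 0.0
```

```bash
python3 -c "
from h import *
w=ctrl.get_image('wrist');g=cv2.cvtColor(w['color'],cv2.COLOR_BGR2GRAY)
a,b,c=[proj(w,F(*p))[0].round(1) for p in((0,63,30.5),(0,23,62),(-40,0,52))];print('lever down/up, ring tip',a,b,c)
go(F(0,63,200),1.7)
x,y=a.astype(int);print('rows %d..'%(y-14),g[y-14:y+16,x-6],'cols %d'%(x-24),g[y+2,x-24:x+24])
x,y=b.astype(int);print('up rows %d..'%(y-10),g[y-10:y+10,x-2])"
```

```text
lever down/up, ring tip [319.6 221.4] [319.7 273.9] [276.4 293. ]
t 18.1 pos [0.4687 0.0761 0.1962] slide [ 2.   2.  -3.8] rot [-0.002  0.001 -0.   ] rows 0.1 F [-0.3 -0.2  0.2] w 33.4 q7 -0.21
rows 207.. [136 135 137 134 134 112  73  56  73  95  75 101 131 151 178 198 215 219
 210 189 175 205 165 105 106 103 102  74  50  53] cols 295 [217 214 215 217 214 214 217 215 214 194 174 209 215 212 214 214 214 218
 215 215 215 216 217 216 217 215 215 217 215 217 217 215 213 213 214 214
 208 194 206 228 229 229 228 230 230 229 229 230]
up rows 263.. [216 214 163 155 163 164 163 164 163 165 163 159 163 160 162 163 160 160
 161 160]
```

The bar profile (rows 217–229, peak 224) matches the lever's down position. I'll press gently from above with closed fingers to confirm it is right down.

>>> send_rows(
  grip_force=5,
  motion=[
    {"claw": -1, "slide": [2, 1, 30], "delta_rot": [0, 0, 0]},
    {"claw": -1, "slide": [2, 1, 60], "delta_rot": [0, 0, 0]},
    {"claw": -1, "slide": [2, 1, 90], "delta_rot": [0, 0, 0]},
    {"claw": -1, "slide": [2, 1, 120], "delta_rot": [0, 0, 0]},
    {"claw": -1, "slide": [2, 1, 130], "delta_rot": [0, 0, 0]},
  ],
)

```text
time: 18.6
position: [0.4669, 0.0772, 0.0634]
tool_rot: [-2.187, -2.252, 0.013]
ft_force: [-0.7, -0.7, 1.0]
grip_width: 0.039
grip_force: 0.0
```

>>> send_rows(
  motion=[
    {"claw": -1, "slide": [0, 0, 0], "delta_rot": [0, 0, 0]},
    {"claw": -1, "slide": [0, 0, 0], "delta_rot": [0, 0, 0]},
    {"claw": -1, "slide": [0, 0, 0], "delta_rot": [0, 0, 0]},
  ],
)

```text
time: 18.9
position: [0.4716, 0.0789, 0.069]
tool_rot: [2.187, 2.254, 0.003]
ft_force: [-0.6, -0.2, 0.3]
grip_width: 0.006
grip_force: 0.0
```

```bash
python3 -c "
from h import *
go(F(-1,63,57.3),1.7)"
```

```text
t 18.9 pos [0.4716 0.0789 0.069 ] slide [-0.7 -2.  11.7] rot [ 0.002 -0.001  0.   ] rows 0.2 F [-0.6 -0.2  0.3] w 0.5 q7 -0.09
```

>>> send_rows(
  motion=[
    {"claw": -1, "slide": [-1, -2, 4], "delta_rot": [0, 0, 0]},
    {"claw": -1, "slide": [-1, -2, 6], "delta_rot": [0, 0, 0]},
    {"claw": -1, "slide": [-1, -2, 8], "delta_rot": [0, 0, 0]},
    {"claw": -1, "slide": [-1, -2, 9], "delta_rot": [0, 0, 0]},
    {"claw": -1, "slide": [-1, -2, 9], "delta_rot": [0, 0, 0]},
  ],
)

```text
time: 19.4
position: [0.4684, 0.0776, 0.0587]
tool_rot: [-2.188, -2.255, 0.0]
ft_force: [-0.0, 0.2, 0.5]
grip_width: 0.002
grip_force: 0.0
```

>>> send_rows(
  motion=[
    {"claw": -1, "slide": [0, 0, 1], "delta_rot": [0, 0, 0]},
    {"claw": -1, "slide": [0, 0, 2], "delta_rot": [0, 0, 0]},
    {"claw": -1, "slide": [0, 0, 2], "delta_rot": [0, 0, 0]},
  ],
)

```text
time: 19.7
position: [0.4688, 0.0777, 0.0575]
tool_rot: [-2.188, -2.254, -0.001]
ft_force: [-2.1, -0.7, 6.8]
grip_width: 0.006
grip_force: 3.5
```

>>> send_rows(
  motion=[
    {"claw": -1, "slide": [0, 0, 1], "delta_rot": [0, 0, 0]},
    {"claw": -1, "slide": [0, 0, 2], "delta_rot": [0, 0, 0]},
    {"claw": -1, "slide": [0, 0, 2], "delta_rot": [0, 0, 0]},
  ],
)

```text
time: 20.0
position: [0.4691, 0.0777, 0.057]
tool_rot: [-2.187, -2.253, -0.001]
ft_force: [-7.3, -2.7, 21.0]
grip_width: 0.004
grip_force: 11.0
```

Bar top meets the tips at about 35.3 mm under 21 N, so the lever is fully down. Retreat, then compare against the initial view.

>>> send_rows(
  motion=[
    {"claw": -1, "slide": [0, 0, -20], "delta_rot": [0, 0, 0]},
    {"claw": -1, "slide": [0, 0, -60], "delta_rot": [0, 0, 0]},
    {"claw": -1, "slide": [0, 0, -105], "delta_rot": [0, 0, 0]},
    {"claw": -1, "slide": [0, 0, -150], "delta_rot": [0, 0, 0]},
    {"claw": -1, "slide": [0, 0, -190], "delta_rot": [0, 0, 0]},
  ],
)

```text
time: 20.5
position: [0.4686, 0.0775, 0.2471]
tool_rot: [2.188, 2.254, 0.003]
ft_force: [0.9, -0.2, -0.7]
grip_width: 0.007
grip_force: 0.0
```

>>> send_rows(
  motion=[
    {"claw": -1, "slide": [45, -10, 0], "delta_rot": [0, 0, -0.1]},
    {"claw": -1, "slide": [90, -15, 0], "delta_rot": [0, 0, -0.2]},
    {"claw": -1, "slide": [135, -20, 0], "delta_rot": [0, 0, -0.3]},
    {"claw": -1, "slide": [180, -30, 0], "delta_rot": [0, 0, -0.4]},
    {"claw": -1, "slide": [225, -50, 0], "delta_rot": [0, 0, -0.5]},
  ],
)

```text
time: 21.0
position: [0.4119, 0.3024, 0.2447]
tool_rot: [1.558, 2.727, 0.001]
ft_force: [0.5, -0.0, 0.1]
grip_width: 0.008
grip_force: 0.0
```

>>> send_rows(
  motion=[
    {"claw": -1, "slide": [45, 0, 0], "delta_rot": [0, 0, -0.1]},
    {"claw": -1, "slide": [90, 0, 0], "delta_rot": [0, 0, -0.2]},
    {"claw": -1, "slide": [90, 0, 0], "delta_rot": [0, 0, -0.2]},
    {"claw": -1, "slide": [90, 0, 0], "delta_rot": [0, 0, -0.2]},
    {"claw": -1, "slide": [90, 0, 0], "delta_rot": [0, 0, -0.2]},
  ],
)

```text
time: 21.5
position: [0.3672, 0.3774, 0.2447]
tool_rot: [1.285, 2.866, -0.001]
ft_force: [0.9, -0.4, -0.3]
grip_width: 0.005
grip_force: 0.0
```

```bash
python3 -c "
from h import *
t=ctrl.get_image('top')['color'];a=cv2.imread('pics/top0.png')
d=(cv2.absdiff(t,a).max(2)>30).astype(np.uint8)
n,l,s,c=cv2.connectedComponentsWithStats(cv2.dilate(d,np.ones((3,3))))
print([r.tolist() for r in s[1:] if r[4]>25])
for nm,(x0,y0,x1,y1) in dict(tray=(248,145,315,212),egg=(330,160,372,205),loupe=(210,175,240,205),pen=(170,280,235,340),lever=(262,272,302,342)).items(): print(nm,cv2.absdiff(t,a)[y0:y1,x0:x1].mean().round(1))
print(ctrl.get_state()['position'],ctrl.get_state()['time'])"
```

```text
[[466, 260, 7, 8, 41], [421, 269, 17, 62, 197], [430, 268, 5, 7, 28], [435, 270, 45, 57, 1514], [294, 278, 67, 58, 3732], [0, 309, 107, 150, 6632], [59, 402, 24, 18, 232]]
tray 1.2
egg 1.2
loupe 1.4
pen 1.4
lever 4.3
[0.36744689 0.37722759 0.24481195] 21.55
```

```bash
python3 -c "
from h import *
i=ctrl.get_image('top');t=i['color'];a=cv2.imread('pics/top0.png')
print('lever/rings diff',cv2.absdiff(t,a)[275:340,262:292].mean().round(1),cv2.absdiff(t,a)[275:340,262:292].max())
h=cv2.cvtColor(t,cv2.COLOR_BGR2HSV);o=np.zeros((480,640),np.uint8);k=(h[...,1]>90)&(h[...,0]<25);o[262:355,290:372]=k[262:355,290:372]*255
c=cv2.convexHull(cv2.findNonZero(o));print('div',cv2.minAreaRect(ray(i,c[:,0],.0075)[:,:2].astype(np.float32)*1000))
print(ctrl.close_job())"
```

```text
lever/rings diff 1.3 4
div ((474.5589599609375, -39.87169647216797), (128.13470458984375, 133.4160614013672), 1.4106210470199585)
the job is handed in; nothing more can be done
None
```

The job is handed in at about 21.6 s: the page lies face up and flat inside the light-box rim, the lever is fully down with the rings shut and the divider still filed, and the egg tray, egg stand, loupe and pen show no movement against the starting image.

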